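Press the new mosaic tile while its glue sets

ROBOT

A 6-joint arm with a two-finger parallel gripper is mounted at the origin on the work surface. World frame = base frame: x ahead of the robot, y to its left, z up, the work surface at z = 0. Lengths are in mm, angles in rad, forces in N, time in s.
With the tool pointing down it reaches from about 275 to 975 mm from the base axis. Payload 8.4 kg.
Tool frame: the origin (TCP) lies at the centre of the arm's flange, where the gripper is bolted on; the fingertips stand 190 mm ahead of it and the grasp point (between the pads) lies 171 mm ahead of it; z points along the fingers, y is the line along which they close (so a half turn about z gives the same grasp; the last joint's range is limited). The gripper opens to 92 mm and grips with 3 to 60 N. Pads are 20 mm wide; open, the fingers measure 128 mm over their backs; the gripper's body (75 mm by 189 mm) begins 69 mm behind the grasp point.
Start: joints at [-1.206, 0.353, 1.633, -0, 1.155, -0.002], TCP at [224.143, -583.429, 404.683] pointing down, gripper open.
Joint ranges: [-2.63, 2.63], [-0.92, 2.1], [0.06, 2.66], [-1.3, 4.44], [0, 2.69], [-3.02, 3.02]. Speed limits (rad/s): [2.22, 2.22, 2.79, 3.14, 3.14, 3.14].

INTERFACE

Orientations are given as a unit quaternion [x, y, z, w].
In Python, from rig import state, vision, order gives the robot as it stands.
- The arm moves only by the shell command python3 -m pendant 'ROWS' [FORCE]. ROWS is JSON, a list of rows, each a list of 3 entries, a list of its own where there are three numbers: the closure, from -1 (fully open) to 1 (shut), then the shift along the world's x, y, z in m, then the turn, a rotation vector about the world's x, y, z in rad. In form: [[fingers, [dx, dy, dz], [wx, wy, wz]], ...]. A call has 1 to 8 rows; each row is the pose to reach, as a shift and turn from the pose commanded when the call began; what a row does not reach only later rows make up. A row lasts 1/8 s, in which the tool goes at most 62.5 mm and 10.7 degrees, less where a joint would pass 70% of its speed; a pose out of reach is approached as far as the arm can. A call with a gripper value outside its range is refused whole. The fingers move at their own pace and stop on an object; FORCE is the grip in N (left out, the last holds). Time passes only in rows, so rows that repeat a pose let the fingers close. It gives the time, the measured TCP pose, the force, the opening and the grip force at its end, in the units of the state.
- state(): the state, without advancing time (a new reading comes with each control period).
- vision.camera(name): name is "scene" or "top" or "wrist"; returns (picture, depth): 400x640x3 uint8, red, green, blue; 400x640 float32, mm along the optical axis (not along the pixel's ray), 0 where there is no reading.
- vision.camera_params(name): a dict with "fx", "fy", "cx", "cy" (pixels), "R" (3x3) and "t" (3): a world point X has camera coordinates R X + t. Camera axes: x right, y down, z forward; pixel columns grow to the right and rows downward; lengths in mm; the calibration is good to about 2 mm. A picture is of the moment at which its call begins: read the wrist's pose just before it. camera_params takes no time and is no camera call; for the wrist camera it gives the pose at the moment of the call.
- order.hand_in(): hands the job in; it is judged then, once.
The state is a dict: "clock": time; "joint_pos": joint angles; "dq": joint speeds; "joint_efforts": joint torques, N m; "tcp_pos": TCP position; "ee_rot": TCP orientation; "force": force on the tool from outside, world axes, zero at the start; "ft_torque": the same for the moment, N m; "opening": finger opening in mm; "gripper_force": force on a finger pad.
Only numpy, scipy, OpenCV 4.12 (cv2) and the standard library are available. Lean on these libraries where they do the work, as an engineer would, in place of code of your own. Each camera call takes 0.05 s, during which the arm holds its last target. There are 200 camera calls.

TASK

Tidy first: put the loose red tile into the red tub and the loose blue tile into the blue tub. Then lift the orange-handled sprung presser out of its stand and hold its rubber foot on the yellow dot of the newly glued white tile, square to the sloping panel, pressing lightly so that the plunger is pushed in about half of its travel and never with a hard shove. Finish while still holding it there, pressed, so that the glue can set; leave everything else on the bench where it is.

Things in the scene. Friction and masses are not known exactly. Their poses are not given: they have to be found in the camera images.
- red_tile: loose red mosaic tile lying flat on the table, 30 x 30 mm, 12 mm thick; origin at the centre of its underside, z up, x and y along its edges
- blue_tile: loose blue mosaic tile, same size and origin as the red one
- red_tub: open round red tub, fixed to the table, outer diameter 110 mm at the rim, 55 mm high, tapering a little to about 90 mm at the foot, wall 4 mm, floor 5 mm; origin at the centre of its underside
- blue_tub: open round blue tub, otherwise as the red one
- stand: dark wooden block 80 x 80 mm, 75 mm high, fixed, with a 25 mm hole straight down through its middle in which the presser hangs; origin at the centre of its underside, x and y along its edges
- presser: sprung presser, 160 mm long, 140 g, upright in the stand; z points to the handle's end. Origin: centre of the underside of its brass collar (34 mm diameter, 8 mm thick), which rests on the stand's top. Above it an orange handle to grip, 24 x 24 mm, 8 to 100 mm above the origin, flats along x and y (parallel to the stand's edges); below it a 16 mm barrel 25 mm long, then plunger and foot
- plunger (a joint): how far the presser's plunger is pushed in, m: 0 = fully out, 0.016 = fully in; its spring gives 0.5 N per mm (4 N at half travel), with no preload
- foot (a point): centre of the flat face of the presser's black rubber foot (16 mm diameter); it lies on the presser's axis, 60 mm below the presser's origin when the plunger is out
- easel: small fixed wooden easel, base 160 x 170 mm, with a panel that slopes up at 20 degrees towards the easel's own +x (away from the robot at yaw 0): lower edge about 34 mm and upper edge about 90 mm above the table; green and white tiles, 8 mm thick, already fixed along the panel's border; origin at the centre of the base's underside
- glued_tile: newly glued white tile, 36 x 36 x 8 mm, fixed in the middle of the sloping panel (hence tilted 20 degrees); origin at the centre of its underside, z square out of the panel
- spot (a point): centre of the yellow dot (12 mm diameter) on the glued tile's face, 8 mm along the tile's z from its origin; same axes as the tile
- glue_bottle: bystander: white glue bottle with orange cap, 52 mm diameter, 150 mm high; origin under its centre
- paint_jar: bystander: clear jar with yellow lid, 60 mm diameter, 60 mm high; origin under its centre
- tape_roll: bystander: pale roll of paper tape lying flat, 90 mm outer diameter, 25 mm high; origin under its centre
- brush: bystander: paint brush lying on the table
- screwdriver: bystander: screwdriver lying on the table
- wood_reel: bystander: small wooden reel, 44 mm diameter, 46 mm high; origin under its centre

How it is judged (in metres and radians):
On the way, in this order (a step that is already met when the one before it is completed fails the run):
1. the red tile lies in the red tub and the blue tile in the blue tub, both let go (horizontal distance between red_tile and red_tub below 0.05 m and height (world z) of each of red_tile, blue_tile below 0.04 m and linear speed of each of red_tile, blue_tile below 0.05 m/s and horizontal distance between blue_tile and blue_tub below 0.05 m and contact force between the fingers and red_tile below 0.05 N and contact force between the fingers and blue_tile below 0.05 N), for 0.2 s.
2. then the presser is gripped and lifted clear of its stand (contact force between the fingers and presser above 2 N and z of foot in the frame of stand above 0.076 m), for 0.1 s.
At the end, for the whole second after the job is handed in: Both tiles lie at rest in the tubs of their own colour; the fingers still hold the presser (over 2 N), at rest, its foot's centre within 7 mm of the dot's centre, its axis within 8 degrees of square to the glued tile, the plunger pushed in 3 to 13 mm of its 16, pressing on the tile with 1 to 10 N (horizontal distance between red_tile and red_tub below 0.05 m and height (world z) of each of red_tile, blue_tile below 0.04 m and linear speed of each of red_tile, blue_tile below 0.05 m/s and horizontal distance between blue_tile and blue_tub below 0.05 m and contact force between the fingers and presser above 2 N and distance between foot and spot below 0.007 m and angle between the z axis of presser and the z axis of glued_tile, either way round below 0.14 rad and value of joint plunger between 0.003 and 0.013 m and contact force between presser and glued_tile between 1 and 10 N and linear speed of presser below 0.02 m/s); the arm keeps its last pose, push and grip.
It fails at once if the glued tile is shoved with more than 20 N (contact force between presser and glued_tile above 20 N).
It fails at once if a bystander is moved by more than 30 mm (distance of any of glue_bottle, paint_jar, tape_roll, brush, screwdriver, wood_reel from where it was at the start of the episode above 0.03 m).
It also fails if it takes over 67 s, if anything falls off the work surface, if the arm or the gripper's body presses on something with over 40 N, if the wrist force passes 120 N, or if a joint passes its speed limit or range.

## Working session

There is one attempt and no reset: what is moved stays moved. The work goes in short steps, Python scripts to look and compute and a shell command to move; the robot and the scene stay as the last step left them, time stands still between calls to the robot, and variables do not carry over. Pictures are saved under pics/ and viewed, at most 10 in all, crops included, and the job is handed in when it is done.

```bash
mkdir -p pics; ls
cat > h.py <<'E'
import numpy as np, cv2
from rig import state, vision, order
def snap(n,f=None):
    P=vision.camera_params(n); p,d=vision.camera(n)
    if f: cv2.imwrite('pics/'+f,p[:,:,::-1])
    return p,d,P
def pts(d,P):
    v,u=np.mgrid[0:400,0:640]
    c=np.stack([(u-P['cx'])/P['fx']*d,(v-P['cy'])/P['fy']*d,d],-1)
    return (c-np.array(P['t']))@np.array(P['R'])
E
python3 - <<'E'
from h import *
for n in ['top','scene']:
    p,d,P=snap(n,n+'1.png'); np.savez(n+'.npz',p=p,d=d,**P)
    print(n,P['fx'],-np.array(P['R']).T@P['t'],(d>0).mean())
print(state())
E
```

```text
pics
top 374.7090850195423 [ 371.43560861  -36.41668173 1054.8253179 ] 0.9961640625
scene 408.91676194185527 [1290.97178764  429.26858255 1104.14055834] 0.9960546875
{'clock': 0.1, 'joint_pos': array([-1.20640856e+00,  3.53551609e-01,  1.63404637e+00, -8.05628991e-07,
        1.15519792e+00, -2.36131809e-03]), 'dq': array([-5.64197183e-04, -1.47949036e-03, -2.05087697e-03,  1.84004591e-05,
       -4.01251246e-04,  8.30039090e-04]), 'joint_efforts': array([ 9.83390528e-04, -5.94904912e+01, -3.34931731e+01,  7.00221746e-02,
        1.84373494e-02, -2.56570939e-05]), 'tcp_pos': array([ 224.06232427, -583.23293135,  404.06139923]), 'ee_rot': array([ 9.83233742e-01,  1.82348697e-01, -1.08670015e-04, -5.91725174e-04]), 'force': array([-0.85619414,  0.6793421 ,  0.01939078]), 'ft_torque': array([ 0.02553427,  0.00681896, -0.04475294]), 'gripper_force': 0.0, 'opening': 92.12768986287931}
```

View pics/top1.png

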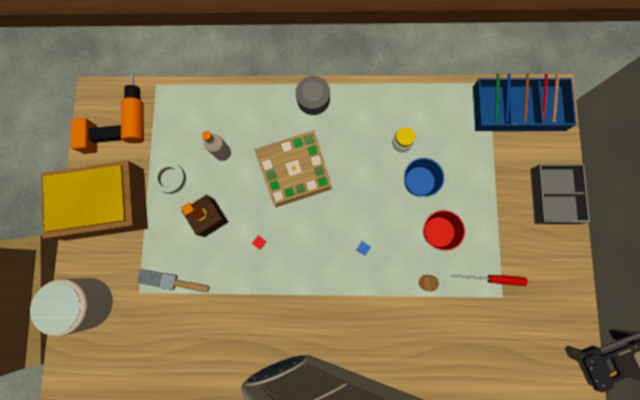

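View pics/scene1.png

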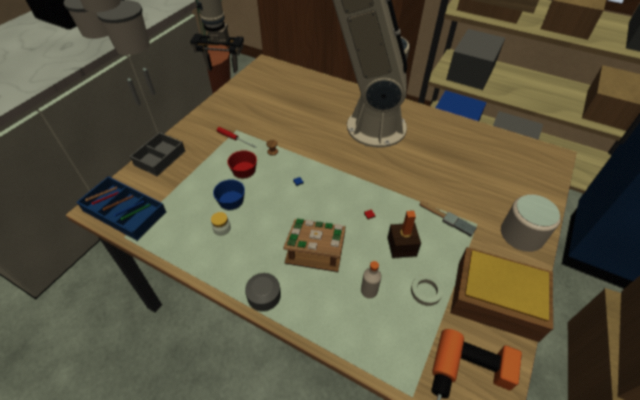

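The top picture shows the red tile at (259,242), blue tile (363,248), red tub (444,230), blue tub (424,178), easel dot (293,168), and stand (205,215) with the presser handle leaning outward in perspective to (188,209). The scene view agrees with this.

```bash
cat > m.py <<'E'
from h import *
def seg(X,m,name,zr):
    m=m&(X[...,2]>zr[0])&(X[...,2]<zr[1])
    n,l,s,c=cv2.connectedComponentsWithStats(m.astype(np.uint8))
    for i in np.argsort(-s[1:,4])[:2]+1 if n>1 else []:
        if s[i,4]<12: continue
        q=X[l==i]; r=cv2.minAreaRect(q[:,:2].astype(np.float32))
        print(name,s[i,4],'px',c[i].round(),'med',np.median(q,0).round(1),'rect',np.round(r[0],1),np.round(r[1],1),round(r[2],1),'z',np.percentile(q[:,2],[2,50,98]).round(1))
if __name__=='__main__':
  for n in ['top','scene']:
    Z=np.load(n+'.npz'); p=Z['p']; X=pts(Z['d'],Z); print(n)
    H=cv2.cvtColor(p,cv2.COLOR_RGB2HSV); h,s,v=[H[...,i].astype(int) for i in range(3)]
    roi=(X[...,0]>150)&(X[...,0]<800)&(abs(X[...,1])<550)
    red=((h<6)|(h>172))&(s>150)&(v>70)&roi; blue=(h>100)&(h<125)&(s>120)&(v>60)&roi
    seg(X,red,'redtile',(3,22)); seg(X,red,'redtub rim',(46,65))
    seg(X,blue,'bluetile',(3,22)); seg(X,blue,'bluetub rim',(46,65))
    seg(X,roi&(v<110)&(X[...,1]>100),'stand top',(68,84))
    seg(X,roi&(h>6)&(h<20)&(s>180)&(v>110),'orange',(85,200))
    seg(X,roi&(h>20)&(h<35)&(s>120)&(v>120),'yellow',(40,90))
    seg(X,roi&(s<60)&(v>150),'whites',(50,90))
    seg(X,roi,'any>100',(100,220))
E
python3 m.py
```

```text
top
redtile 758 px [440. 231.] med [ 476.3 -339.6    6.5] rect [ 474.9 -337.6] [86.  82.1] 19.4 z [ 3.3  6.5 19.6]
redtile 98 px [258. 242.] med [441.4 166.9  13.4] rect [441.3 166.5] [28.1 27. ] 52.6 z [ 8.8 13.4 16.2]
redtub rim 198 px [452. 226.] med [ 494.  -366.9   53.4] rect [ 478.9 -341.9] [105.1  88.4] 29.7 z [46.6 53.4 58.3]
redtub rim 20 px [425. 235.] med [ 460.9 -283.7   55.9] rect [ 461.5 -285.5] [46.6  6.7] 14.0 z [52.4 55.9 58.1]
bluetile 683 px [421. 180.] med [ 622.4 -290.3    6.6] rect [ 620.8 -289.1] [86.8 79.5] 44.8 z [ 3.3  6.6 20.7]
bluetile 92 px [363. 248.] med [ 427.3 -124.5   12.8] rect [ 427.5 -124.6] [25.8 26.6] 59.3 z [ 8.7 12.8 16.8]
bluetub rim 159 px [431. 170.] med [ 648.  -318.5   53.7] rect [ 631.6 -295.8] [104.   73.6] 53.4 z [46.5 53.7 58.2]
bluetub rim 89 px [496. 123.] med [ 770.5 -490.    50.3] rect [ 783.5 -497.6] [98.7 31.8] 89.7 z [47.  50.3 55. ]
stand top 613 px [204. 216.] med [499.8 300.7  75.8] rect [509.4 310.9] [81.1 78.5] 34.0 z [71.4 75.8 79.9]
stand top 222 px [131. 198.] med [554.2 502.7  76.4] rect [555.6 503.3] [ 55.3 187.5] 80.
[... 1722 characters left out ...]
 [513.7 313.3] [83.8 81.2] 33.1 z [68.8 73.4 81.2]
stand top 98 px [461. 291.] med [650.1 515.1  76. ] rect [588.7 506.1] [152.8  34.2] 22.1 z [68.7 76.  83.9]
orange 39 px [374. 265.] med [709.  285.6 148.4] rect [707.8 285.4] [18.1 16.3] 23.6 z [144.6 148.4 151.4]
orange 33 px [410. 214.] med [516.2 312.4 172.6] rect [516.3 312.3] [17.1 19.9] 22.2 z [170.3 172.6 176.2]
yellow 161 px [218. 218.] med [ 736.2 -237.3   57.9] rect [ 736.7 -237.6] [51.1 48.7] 38.4 z [53.5 57.9 62.3]
any>100 327 px [475. 273.] med [565.8 534.4 101.5] rect [566.8 530.4] [149.  40.] 1.2 z [100.1 101.5 105.1]
any>100 213 px [409. 221.] med [519.8 313.9 147.1] rect [514.6 313.2] [26.2 24.9] 31.2 z [100.8 147.1 175.3]
```

```bash
python3 -m pendant '[[-1,[0.025,0.057,-0.02],[0,0,0.08]],[-1,[0.05,0.115,-0.04],[0,0,0.17]],[-1,[0.075,0.172,-0.06],[0,0,0.25]],[-1,[0.10,0.23,-0.08],[0,0,0.33]],[-1,[0.13,0.287,-0.1],[0,0,0.42]],[-1,[0.155,0.344,-0.12],[0,0,0.5]],[-1,[0.18,0.402,-0.13],[0,0,0.58]],[-1,[0.205,0.459,-0.14],[0,0,0.668]]]' 30
python3 -m pendant '[[-1,[0,0,-0.03],[0,0,0]],[-1,[0,0,-0.06],[0,0,0]],[-1,[0,0,-0.06],[0,0,0]]]'
python3 - <<'E'
from h import *
print(state()); snap('wrist','w1.png')
E
```

```text
clock: 1.1
tcp_pos: [420.5, -143.2, 268.0]
ee_rot: [0.869, 0.496, -0.0, -0.0]
force: [1.0, -0.1, 0.1]
opening: 91.9
gripper_force: 0.0
clock: 1.48
tcp_pos: [419.2, -144.4, 207.0]
ee_rot: [0.869, 0.495, -0.001, -0.002]
force: [-0.1, -0.7, 0.4]
opening: 91.8
gripper_force: 0.0
{'clock': 1.475, 'joint_pos': array([-3.35197264e-01,  3.91581096e-01,  2.15787100e+00, -3.22859717e-06,
        5.96542816e-01,  2.00190605e-01]), 'dq': array([-0.01099887, -0.04414799, -0.02597632, -0.00064169,  0.03678521,
        0.00188388]), 'joint_efforts': array([ 4.72812764e-01, -4.44178641e+01, -1.74896926e+01,  5.23040537e-02,
       -6.16140012e-01,  1.94253334e-03]), 'tcp_pos': array([ 419.23293179, -144.44848695,  207.00686683]), 'ee_rot': array([ 0.86895485,  0.49488648, -0.00144858, -0.00165728]), 'force': array([-0.09582628, -0.65076582,  0.42878369]), 'ft_torque': array([-0.04884393, -0.05264319,  0.05463011]), 'gripper_force': 0.0, 'opening': 91.75180056791702}
```

View pics/w1.png

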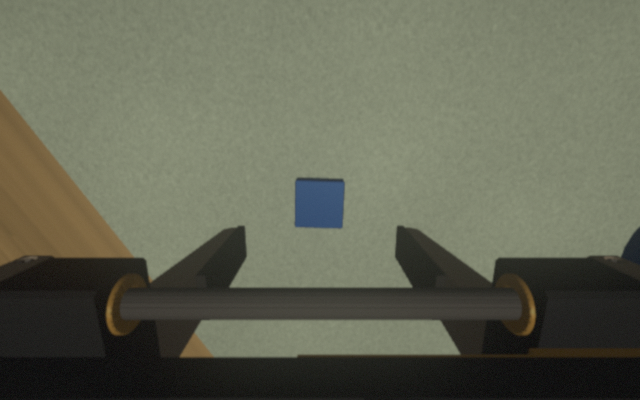

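The wrist picture shows the blue tile at (320,203), square to the fingers but still about 22 mm ahead of them; the last row fell short.

```bash
python3 -m pendant '[[-1,[0.0095,0.0205,0],[0,0,0]],[-1,[0.0095,0.0205,0],[0,0,0]],[-1,[0.0095,0.0205,-0.0135],[0,0,0]],[-1,[0.0095,0.0205,-0.0135],[0,0,0]],[0.5,[0.0095,0.0205,-0.0135],[0,0,0]],[0.7,[0.0095,0.0205,-0.0135],[0,0,0]],[0.7,[0.0095,0.0205,-0.0135],[0,0,0]],[0.7,[0.0095,0.0205,-0.0135],[0,0,0]]]' 30
```

```text
clock: 2.52
tcp_pos: [429.7, -124.5, 195.1]
ee_rot: [0.869, 0.495, 0.0, 0.0]
force: [0.0, -0.1, 0.0]
opening: 54.1
gripper_force: 0.0
```

```bash
python3 -m pendant '[[0.7,[0,0,-0.001],[0,0,0]],[0.7,[0,0,-0.001],[0,0,0]],[0.7,[0,0,-0.001],[0,0,0]],[0.7,[0,0,-0.001],[0,0,0]],[0.7,[0,0,0.05],[0,0,0]],[0.7,[0,0,0.1],[0,0,0]],[0.7,[0,0,0.1],[0,0,0]]]' 30
```

```text
clock: 3.4
tcp_pos: [430.9, -124.9, 298.1]
ee_rot: [0.869, 0.495, 0.002, 0.002]
force: [0.6, -0.7, -0.6]
opening: 29.9
gripper_force: 29.9
```

Run:
```python
from h import *
from scipy.optimize import least_squares
for nm,c0 in (('red',(476,-338)),('blue',(622,-290))):
  for n in ['top','scene']:
    Z=np.load(n+'.npz'); X=pts(Z['d'],Z).reshape(-1,3)
    q=X[(np.hypot(X[:,0]-c0[0],X[:,1]-c0[1])<75)&(X[:,2]>50)&(X[:,2]<62)][:,:2]
    f=least_squares(lambda a:np.hypot(*(q-a[:2]).T)-53,c0,loss='soft_l1',f_scale=3)
    print(nm,n,len(q),f.x.round(1),np.abs(f.fun).mean().round(1))
```

```text
red top 249 [ 473.7 -333.1] 1.5
red scene 84 [ 478.7 -332.8] 1.7
blue top 230 [ 617.6 -284.7] 1.5
blue scene 95 [ 623.  -284.1] 1.6
```

```bash
python3 -m pendant '[[0.7,[0.038,-0.033,0],[0,0,0]],[0.7,[0.076,-0.066,0],[0,0,0]],[0.7,[0.114,-0.1,0],[0,0,0]],[0.7,[0.152,-0.132,0],[0,0,0]],[0.7,[0.19,-0.165,0],[0,0,0]],[0.7,[0.19,-0.165,0],[0,0,0]],[0.7,[0.19,-0.165,0],[0,0,0]]]' 30
```

```text
clock: 4.28
tcp_pos: [618.7, -289.1, 293.1]
ee_rot: [0.869, 0.495, -0.001, -0.001]
force: [-0.8, -0.1, -0.3]
opening: 29.3
gripper_force: 29.9
```

```bash
python3 -m pendant '[[0.7,[0.002,0.004,-0.03],[0,0,0]],[0.7,[0.002,0.004,-0.06],[0,0,0]],[0.7,[0.002,0.004,-0.06],[0,0,0]],[0.1,[0.002,0.004,-0.06],[0,0,0]],[0.1,[0.002,0.004,-0.06],[0,0,0]],[0.1,[0.002,0.004,-0.06],[0,0,0]],[0.1,[0.002,0.004,0],[0,0,0]],[0.1,[0.002,0.004,0],[0,0,0]]]'
```

```text
clock: 5.28
tcp_pos: [623.3, -286.3, 300.3]
ee_rot: [0.869, 0.495, 0.003, 0.003]
force: [0.4, -0.0, -0.5]
opening: 41.3
gripper_force: 0.0
```

```bash
python3 -m pendant '[[-0.3,[-0.022,0.056,0],[0,0,0]],[-0.3,[-0.045,0.112,0],[0,0,-0.02]],[-0.3,[-0.067,0.168,0],[0,0,-0.04]],[-0.3,[-0.09,0.224,0],[0,0,-0.06]],[-0.3,[-0.112,0.28,0],[0,0,-0.08]],[-0.3,[-0.134,0.336,0],[0,0,-0.1]],[-0.3,[-0.157,0.395,-0.02],[0,0,-0.117]],[-0.3,[-0.179,0.451,-0.06],[0,0,-0.117]]]'
python3 -m pendant '[[-0.3,[0,0,0],[0,0,0]]]'
python3 - <<'E'
from h import *
print(state()['joint_pos'])
p,d,P=snap('wrist')
H=cv2.cvtColor(p,cv2.COLOR_RGB2HSV).astype(int)
X=pts(d,P);m=((H[...,0]<6)|(H[...,0]>172))&(H[...,1]>150)&(H[...,2]>60)&(X[...,2]>7)&(X[...,2]<20)
q=X[m][:,:2].astype(np.float32);print(m.sum(),cv2.minAreaRect(q),np.median(X[m][:,2]))
E
```

```text
clock: 6.28
tcp_pos: [446.4, 156.8, 242.8]
ee_rot: [0.897, 0.443, 0.002, 0.0]
force: [1.3, 0.4, -0.6]
opening: 59.6
gripper_force: 0.0
clock: 6.4
tcp_pos: [444.4, 157.1, 240.4]
ee_rot: [0.896, 0.445, -0.002, -0.0]
force: [0.4, -0.6, 0.1]
opening: 60.2
gripper_force: 0.0
[3.36406077e-01 3.58277811e-01 2.08544000e+00 4.89746303e-04
 7.01928593e-01 9.84670727e-01]
1458 ((443.4806823730469, 168.84707641601562), (28.949308395385742, 28.19000244140625), 51.60663604736328) 11.951219300311589
```

```bash
python3 -m pendant '[[-0.3,[-0.001,0.011,-0.02],[0,0,0]],[-0.3,[-0.001,0.011,-0.047],[0,0,0]],[0.7,[-0.001,0.011,-0.047],[0,0,0]],[0.7,[-0.001,0.011,-0.047],[0,0,0]],[0.7,[-0.001,0.011,-0.047],[0,0,0]],[0.7,[-0.001,0.011,-0.047],[0,0,0]],[0.7,[-0.001,0.011,-0.047],[0,0,0]],[0.7,[-0.001,0.011,-0.047],[0,0,0]]]' 30
python3 -m pendant '[[0.7,[0,0,0.05],[0,0,0]],[0.7,[0.001,-0.04,0.1],[0,0,0]],[0.7,[0.005,-0.1,0.1],[0,0,0]],[0.7,[0.01,-0.16,0.1],[0,0,0]],[0.7,[0.015,-0.22,0.1],[0,0,0]],[0.7,[0.02,-0.28,0.1],[0,0,0]],[0.7,[0.026,-0.34,0.1],[0,0,0]],[0.7,[0.03,-0.4,0.1],[0,0,0]]]' 30
```

```text
clock: 7.45
tcp_pos: [446.3, 165.8, 196.3]
ee_rot: [0.896, 0.443, 0.001, 0.0]
force: [0.3, -3.3, 7.7]
opening: 29.4
gripper_force: 30.0
clock: 8.45
tcp_pos: [475.7, -236.2, 295.9]
ee_rot: [0.897, 0.443, 0.0, 0.0]
force: [0.7, 0.1, 0.5]
opening: 29.8
gripper_force: 30.0
```

```bash
python3 -m pendant '[[0.7,[0,-0.05,0],[0,0,0]],[0.7,[0,-0.097,0],[0,0,0]],[0.7,[0,-0.097,-0.03],[0,0,0]],[0.7,[0,-0.097,-0.06],[0,0,0]],[0.7,[0,-0.097,-0.06],[0,0,0]],[0.1,[0,-0.097,-0.06],[0,0,0]],[0.1,[0,-0.097,-0.06],[0,0,0]],[0.1,[0,-0.097,-0.06],[0,0,0]]]'
python3 -m pendant '[[0.1,[0,0,0.06],[0,0,0]],[0.1,[0,0.06,0.1],[0,0,0]],[-0.5,[0,0.12,0.14],[0,0,0]],[-0.5,[0,0.18,0.14],[0,0,0]]]'
python3 - <<'E'
from h import *
p,d,P=snap('top','top2.png'); np.savez('top.npz',p=p,d=d,**P)
p,d,P=snap('scene'); np.savez('scene.npz',p=p,d=d,**P)
Z=[np.load(n+'.npz') for n in('top','scene')]
A=[cv2.resize(Z[0]['p'][140:270,380:490],None,fx=3,fy=3),cv2.resize(Z[1]['p'][140:220,200:300],None,fx=4,fy=4)]
A=[np.pad(a,((0,400-a.shape[0]),(0,0),(0,0))) for a in A]
cv2.imwrite('pics/tubs.png',np.hstack(A)[:,:,::-1])
E
```

```text
clock: 9.45
tcp_pos: [476.1, -331.2, 236.4]
ee_rot: [0.896, 0.443, 0.0, 0.001]
force: [-0.3, 0.1, 0.4]
opening: 41.5
gripper_force: 0.0
clock: 9.95
tcp_pos: [476.2, -164.2, 376.3]
ee_rot: [0.897, 0.442, 0.002, 0.002]
force: [1.2, 0.4, -0.5]
opening: 59.2
gripper_force: 0.0
```

View pics/tubs.png

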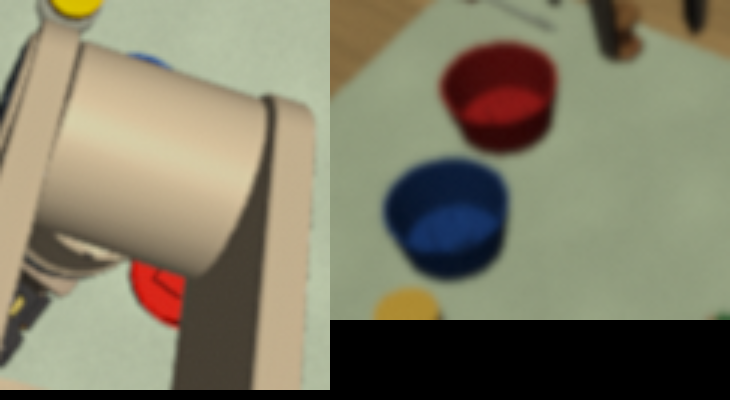

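The crop shows the red tile in the red tub. The arm hides the blue tub from above, so I'll check it later. Next I'll turn and look at the easel with the wrist camera.

```bash
python3 -m pendant '[[-0.5,[0.012,0.03,0.005],[0,0,0.17]],[-0.5,[0.024,0.06,0.01],[0,0,0.34]],[-0.5,[0.036,0.09,0.02],[0,0,0.51]],[-0.5,[0.048,0.12,0.03],[0,0,0.69]],[-0.5,[0.06,0.15,0.04],[0,0,0.86]],[-0.5,[0.072,0.18,0.045],[0,0,1.04]],[-0.5,[0.084,0.214,0.045],[0,0,1.246]],[-0.5,[0.084,0.214,0.045],[0,0,1.246]]]'
python3 -m pendant '[[-0.5,[0,0,0],[0,0,0]],[-0.5,[0,0,0],[0,0,0]]]'
python3 - <<'E'
from h import *
s=state();print(s['tcp_pos'],s['ee_rot'],s['joint_pos'])
p,d,P=snap('wrist','w2.png'); np.savez('w2.npz',p=p,d=d,**P)
X=pts(d,P); print(-np.array(P['R']).T@P['t'])
H=cv2.cvtColor(p,cv2.COLOR_RGB2HSV).astype(int)
m=(H[...,0]>18)&(H[...,0]<36)&(H[...,1]>120)&(H[...,2]>110)&(X[...,2]>50)&(X[...,2]<95)
n,l,st,c=cv2.connectedComponentsWithStats(m.astype(np.uint8))
for i in range(1,n):
  if st[i,4]>15: print(st[i],c[i],X[l==i].mean(0),np.ptp(X[l==i],axis=0))
E
```

```text
clock: 11.05
tcp_pos: [560.4, 50.1, 418.5]
ee_rot: [0.468, 0.884, 0.0, 0.0]
force: [0.0, -0.9, 0.3]
opening: 68.9
gripper_force: 0.0
clock: 11.3
tcp_pos: [559.5, 47.8, 418.3]
ee_rot: [0.471, 0.882, -0.0, -0.0]
force: [-0.0, 0.5, -0.0]
opening: 69.0
gripper_force: 0.0
[559.49805787  47.78938741 418.32330037] [ 4.70780888e-01  8.82250138e-01 -2.21477401e-04 -3.16182140e-05] [ 8.26385823e-02  2.41574365e-01  1.75628001e+00 -3.71275645e-04
  1.14403153e+00 -5.07652630e-01]
[522.80545587 104.14117284 398.36696802]
[375 182   8   9  27] [378.62962963 186.92592593] [617.10883521  87.79002939  53.34360727] [ 8.11687616 11.05221741  4.22431089]
[364 203  10   7  22] [369.04545455 206.09090909] [621.94600181  62.23160528  51.79933527] [ 8.97829989 10.1277675   3.54598993]
[384 210  10   9  74] [388.5        213.89189189] [641.47533002  69.25378151  68.4507888 ] [10.17931859 10.81175637  5.17572399]
[362 214  14  25  90] [367.81111111 226.62222222] [635.33665259  40.6416927   54.1465823 ] [19.7322728  26.60341339  6.94512058]
[407 223   9  14  35] [410.85714286 229.45714286] [673.89562724  68.86786626  70.45122068] [ 7.14347527 16.3345925   2.60238741]
```

View pics/w2.png

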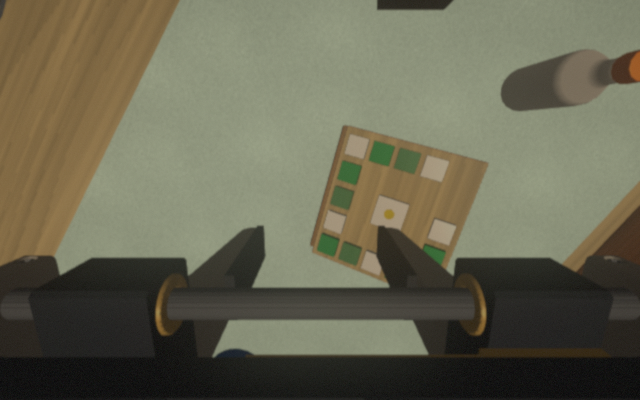

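The wrist picture shows the dot at (388,214) on the white tile. Next comes the panel's normal, plus a refined position for the handle.

```bash
python3 - <<'E'
from h import *
for n in ['top','w2','scene']:
    Z=np.load(n+'.npz');p=Z['p'];X=pts(Z['d'],Z);H=cv2.cvtColor(p,cv2.COLOR_RGB2HSV).astype(int)
    # fixed tile faces & panel: local fit by radius, tile only
    near=np.hypot(X[...,0]-641.5,X[...,1]-68.8)
    m=(near<14)&(X[...,2]>45)
    def fit(q):
        for _ in range(4):
            A=np.c_[q[:,:2],np.ones(len(q))];c=np.linalg.lstsq(A,q[:,2],rcond=None)[0]
            r=q[:,2]-A@c; q=q[abs(r)<2.5*r.std()+.3]
        nn=np.array([-c[0],-c[1],1]);return nn/np.linalg.norm(nn),c@[641.5,68.8,1]
    for nm,mm in(('tile',m),('white/green border',(near<75)&(near>35)&(X[...,2]>35)&(X[...,2]<100)&((H[...,1]<60)&(H[...,2]>130)|(H[...,0]>45)&(H[...,0]<80)&(H[...,1]>120))),('panel',(near<75)&(near>30)&(X[...,2]>35)&(X[...,2]<100))):
        q=X[mm]
        if len(q)<30: continue
        v,z=fit(q);print(n,nm,len(q),v.round(3),'tilt',np.degrees(np.arccos(v[2])).round(1),'yaw',np.degrees(np.arctan2(-v[1],-v[0])).round(1),'z',z.round(1))
E
python3 m.py | grep -E "orange|stand|^top|^scene|white"
```

```text
top tile 89 [-0.304 -0.09   0.948] tilt 18.5 yaw 16.5 z 69.8
top white/green border 451 [-0.323 -0.109  0.94 ] tilt 19.9 yaw 18.7 z 69.9
top panel 2103 [-0.316 -0.099  0.944] tilt 19.3 yaw 17.3 z 64.5
w2 tile 488 [-0.334 -0.11   0.936] tilt 20.6 yaw 18.2 z 68.1
w2 white/green border 396 [-0.324 -0.107  0.94 ] tilt 19.9 yaw 18.3 z 68.3
w2 panel 9516 [-0.313 -0.1    0.944] tilt 19.2 yaw 17.7 z 62.9
scene tile 39 [-0.316 -0.113  0.942] tilt 19.6 yaw 19.6 z 65.9
scene white/green border 188 [-0.325 -0.11   0.939] tilt 20.1 yaw 18.6 z 65.7
scene panel 940 [-0.316 -0.101  0.943] tilt 19.4 yaw 17.8 z 61.1
top
stand top 609 px [204. 216.] med [499.8 300.8  75.9] rect [509.9 311. ] [81.9 77.9] 33.6 z [71.3 75.9 79.6]
stand top 224 px [131. 197.] med [556.4 503.9  75.9] rect [556.3 503.3] [ 55.3 187.4] 81.0 z [68.3 75.9 83.9]
orange 95 px [187. 209.] med [508.5 308.8 175.5] rect [508.8 310.6] [22.5 22. ] 29.8 z [166.5 175.5 180. ]
orange 56 px [207. 135.] med [702.3 282.3 151.1] rect [701.8 283.4] [20.1 18.6] 64.6 z [145.3 151.1 154.2]
whites 107 px [293. 167.] med [641.8  68.2  69.6] rect [642.2  68.1] [34.5 31.8] 19.3 z [62.8 69.6 76.6]
whites 60 px [267. 164.] med [647.3 137.8  79.5] rect [646.2 137.9] [20.4 21.4] 18.6 z [72.8 79.5 84. ]
scene
stand top 461 px [404. 236.] med [522.9 315.   73.2] rect [513.  312.6] [82.7 81.7] 32.3 z [69.1 73.2 81.5]
stand top 62 px [325. 255.] med [704.8 137.2  79.6] rect [702.9 137.5] [ 6.2 77.8] 20.9 z [75.7 79.6 83.5]
orange 39 px [374. 265.] med [708.6 285.7 148.6] rect [707.9 285.6] [18.2 16.5] 19.3 z [144.4 148.6 151.5]
orange 36 px [410. 214.] med [515.3 312.6 173.2] rect [516.2 312.6] [18.7 20.3] 43.0 z [169.  173.2 176.3]
```

```bash
python3 -m pendant '[[-0.5,[-0.005,0.055,0.01],[0,0,0]],[-0.5,[-0.01,0.11,0.01],[0,0,0]],[-0.5,[-0.015,0.165,0.01],[0,0,0]],[-0.5,[-0.02,0.217,0.01],[0,0,0]],[-0.5,[-0.02,0.217,0.01],[0,0,0]],[-0.5,[-0.02,0.217,0.01],[0,0,0]]]'
python3 - <<'E'
from h import *
from m import seg
s=state();print(s['tcp_pos'],s['ee_rot'])
p,d,P=snap('wrist','w3.png'); X=pts(d,P); H=cv2.cvtColor(p,cv2.COLOR_RGB2HSV).astype(int)
seg(X,(H[...,0]>4)&(H[...,0]<20)&(H[...,1]>160)&(H[...,2]>90),'handle top',(166,190))
seg(X,(X[...,0]<620),'stand top',(70,80))
seg(X,(X[...,0]<620),'collar?',(80,88))
E
```

```text
clock: 12.1
tcp_pos: [539.8, 265.0, 428.2]
ee_rot: [0.47, 0.883, -0.0, 0.0]
force: [0.2, 0.4, -0.4]
opening: 69.3
gripper_force: 0.0
[539.75825287 264.97773531 428.2163034 ] [ 4.69798571e-01  8.82773545e-01 -4.11184721e-04  3.85752176e-05]
handle top 895 px [324. 145.] med [511.3 313.2 174.9] rect [511.6 312.7] [22.9 23.1] 33.9 z [173.4 174.9 176.2]
stand top 4305 px [323. 138.] med [508.7 316.7  74.9] rect [511.6 313.2] [80.2 80.2] 33.6 z [73.4 74.9 76.5]
stand top 435 px [486.  18.] med [580.2 504.9  74.9] rect [579.6 504.8] [81.5  2.2] 8.4 z [70.2 74.9 79.7]
collar? 355 px [495.  17.] med [585.4 505.6  84. ] rect [584.4 505.6] [72.   2.2] 8.7 z [80.1 84.  87.9]
collar? 60 px [323. 127.] med [503.5 325.4  82.9] rect [503.5 325.4] [21.4  3.1] 34.0 z [81.  82.9 84.1]
```

View pics/w3.png

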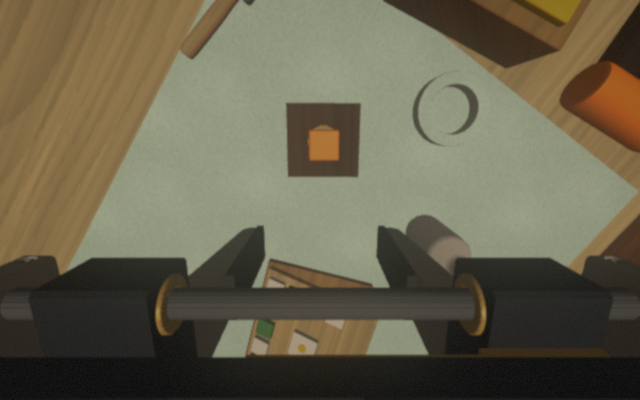

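The wrist picture shows the handle at (324,145), square to the jaws, centred at (511.6, 312.9). Before gripping, I'll check the tubs.

```bash
python3 -m pendant '[[-0.5,[-0.0145,0.024,0],[0,0,0]],[-0.5,[-0.0282,0.048,0],[0,0,0]],[-0.5,[-0.0282,0.048,-0.02],[0,0,0]],[-0.5,[-0.0282,0.048,-0.02],[0,0,0]]]'
python3 - <<'E'
from h import *
p,d,P=snap('top'); np.savez('top.npz',p=p,d=d,**P)
cv2.imwrite('pics/tubs2.png',cv2.resize(p[150:260,390:480],None,fx=5,fy=5,interpolation=2)[:,:,::-1])
E
```

```text
clock: 12.65
tcp_pos: [511.5, 312.3, 407.3]
ee_rot: [0.47, 0.882, -0.001, -0.001]
force: [-0.3, -0.1, -0.2]
opening: 69.1
gripper_force: 0.0
```

View pics/tubs2.png

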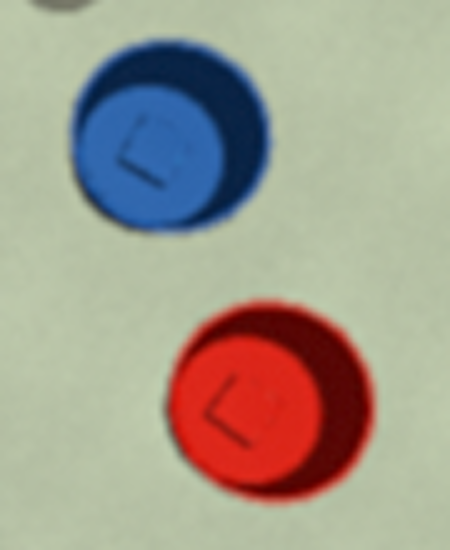

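The crop shows both tiles lying flat in their own tubs: blue near (155,150), red near (245,410). Now I'll grip the presser.

```bash
python3 -m pendant '[[-0.5,[0,0.0005,-0.05],[0,0,0]],[-0.5,[0,0.0005,-0.09],[0,0,0]],[-0.5,[0,0.0005,-0.104],[0,0,0]],[0.9,[0,0.0005,-0.104],[0,0,0]],[0.9,[0,0.0005,-0.104],[0,0,0]],[0.9,[0,0.0005,-0.104],[0,0,0]],[0.9,[0,0.0005,-0.104],[0,0,0]],[0.9,[0,0.0005,-0.104],[0,0,0]]]' 45
python3 -m pendant '[[0.9,[0,0,0],[0,0,0]],[0.9,[0,0,0],[0,0,0]],[0.9,[0,0,0],[0,0,0]]]'
```

```text
clock: 13.7
tcp_pos: [511.6, 314.4, 304.8]
ee_rot: [0.47, 0.883, 0.0, 0.0]
force: [-0.6, -0.8, 4.6]
opening: 23.7
gripper_force: 45.0
clock: 14.08
tcp_pos: [511.6, 314.4, 304.8]
ee_rot: [0.47, 0.883, 0.0, 0.0]
force: [-2.2, -1.0, 5.1]
opening: 23.7
gripper_force: 45.0
```

```bash
python3 -m pendant '[[0.9,[0,0,0.02],[0,0,0]],[0.9,[0,0,0.06],[0,0,0]],[0.9,[0,0,0.12],[0,0,0]],[0.9,[0,0,0.15],[0,0,0]],[0.9,[0.01,-0.04,0.15],[0,0,0]],[0.9,[0.01,-0.1,0.15],[0,0,0]],[0.9,[0.01,-0.1,0.15],[0,0,0]],[0.9,[0.01,-0.1,0.15],[0,0,0]]]'
python3 - <<'E'
from h import *
s=state();print(s['tcp_pos'],s['ee_rot'],s['joint_pos'],s['force'])
for n in('scene','top'):
  p,d,P=snap(n); X=pts(d,P); H=cv2.cvtColor(p,cv2.COLOR_RGB2HSV).astype(int)
  t=s['tcp_pos']; near=np.hypot(X[...,0]-t[0],X[...,1]-t[1])<45
  for lo,hi in((160,175),(175,190),(190,205),(205,220),(220,232),(232,260)):
    q=X[near&(X[...,2]>lo)&(X[...,2]<hi)]
    if len(q): print(n,lo,hi,len(q),(q.mean(0)-t).round(1),np.ptp(q,axis=0).round(0))
  q=X[near&(X[...,2]<300)&(X[...,2]>110)]; print(len(q), q[:,2].min() if len(q) else 0)
  if n=='scene':
    u=(P['R']@(t-[0,0,240])+P['t']);u=(u[:2]/u[2]*P['fx']+[P['cx'],P['cy']]).astype(int);print(u)
    cv2.imwrite('pics/hand.png',cv2.resize(p[max(0,u[1]-60):u[1]+60,u[0]-60:u[0]+60],None,fx=5,fy=5)[:,:,::-1])
E
```

```text
clock: 15.08
tcp_pos: [521.6, 214.2, 454.2]
ee_rot: [0.47, 0.883, 0.0, -0.0]
force: [-0.0, 0.9, -2.1]
opening: 23.8
gripper_force: 45.0
[521.63736602 214.20899342 454.22037477] [ 4.70072107e-01  8.82627993e-01  1.49781902e-04 -1.32718170e-04] [ 3.86872473e-01  2.13302787e-01  1.71032975e+00  4.21663426e-04
  1.21789987e+00 -2.05324612e-01] [-0.03624119  0.86010352 -2.13598274]
scene 160 175 24 [   5.9    0.4 -283.9] [17. 15. 12.]
scene 175 190 9 [ 5.200e+00 -2.000e-01 -2.703e+02] [ 6.  7. 12.]
scene 190 205 11 [   7.8    0.9 -254.1] [ 6. 14. 11.]
scene 205 220 8 [   8.6    1.2 -245.6] [ 7. 12.  7.]
scene 220 232 38 [  12.     0.7 -226.9] [20. 33. 11.]
scene 232 260 60 [  11.8    0.  -211.3] [17. 32. 26.]
225 163.05871098427198
[379 193]
top 160 175 9 [  -3.1   -5.5 -283.3] [10.  6.  8.]
top 175 190 12 [  -1.7   -5.1 -276.4] [10.  5.  8.]
top 220 232 14 [   1.4  -14.6 -224.4] [23. 10.  5.]
top 232 260 22 [  -0.3  -14.2 -214.9] [23. 11. 24.]
67 166.8825595236703
```

View pics/hand.png

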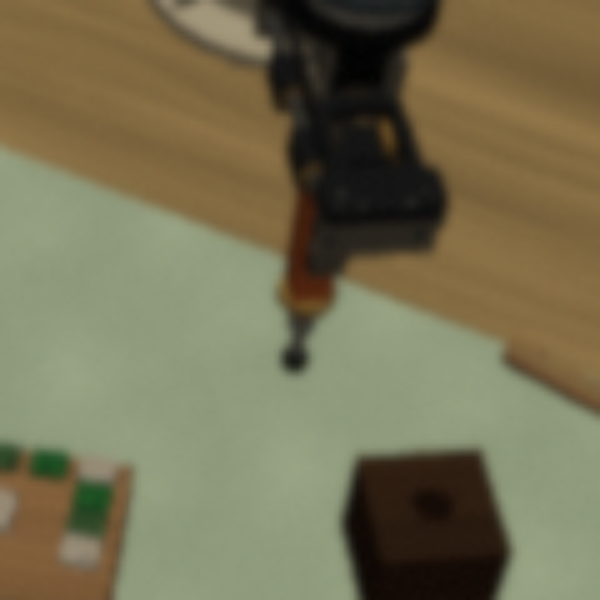

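The crop shows the presser held upright, foot at (293,358) and free of the stand. Next I'll tilt it and move to 25 mm off the dot.

```bash
python3 -m pendant '[[0.9,[0.004,-0.04,0],[0.02,-0.06,0]],[0.9,[0.008,-0.09,0],[0.05,-0.15,0]],[0.9,[0.012,-0.14,0],[0.08,-0.24,0]],[0.9,[0.017,-0.178,0],[0.111,-0.331,0]],[0.9,[0.017,-0.178,-0.03],[0.111,-0.331,0]],[0.9,[0.017,-0.178,-0.07],[0.111,-0.331,0]],[0.9,[0.017,-0.178,-0.09],[0.111,-0.331,0]],[0.9,[0.017,-0.178,-0.09],[0.111,-0.331,0]]]'
python3 - <<'E'
from h import *
from scipy.spatial.transform import Rotation as Ro
p,d,P=snap('scene')
s=state();t=s['tcp_pos'];R=Ro.from_quat(s['ee_rot']).as_matrix();print(t.round(1),R[:,2].round(3),s['force'],s['joint_pos'].round(2))
foot=t+Ro.from_rotvec([.111,-.331,0]).apply([.7,-1,-290]);sp=np.array([641.5,69.3,68.4]);n=np.array([-.324,-.1085,.94])
e=foot-sp;print('foot',foot.round(1),'gap',e@n,'lateral',(e-(e@n)*n).round(1))
pp,dd,PP=snap('top')
for im,Q,nm in((p,P,'scene'),(pp,PP,'top')):
  for x in(foot,sp):
    u=Q['R']@x+Q['t'];u=u[:2]/u[2]*Q['fx']+[Q['cx'],Q['cy']];print(nm,u.round(1))
a=[cv2.resize(p[190:270,270:350],(400,400),interpolation=2),cv2.resize(pp[130:210,250:330],(400,400),interpolation=2)]
cv2.imwrite('pics/pre.png',np.hstack(a)[:,:,::-1])
E
```

```text
clock: 16.18
tcp_pos: [538.2, 37.1, 362.6]
ee_rot: [0.462, 0.87, 0.125, 0.118]
force: [-0.3, 0.3, -1.9]
opening: 23.7
gripper_force: 45.0
[538.7  37.1 364. ] [ 0.323  0.109 -0.94 ] [-0.32566582 -0.05073478 -1.65923999] [ 0.04  0.2   1.98  0.16  0.64 -0.67]
foot [633.5  67.6  91.6] gap 24.607467343546933 lateral [-0.1  1.   0.1]
scene [316.6 226.4]
scene [315.8 232.9]
top [292.4 167.9]
top [292.7 167.2]
```

View pics/pre.png

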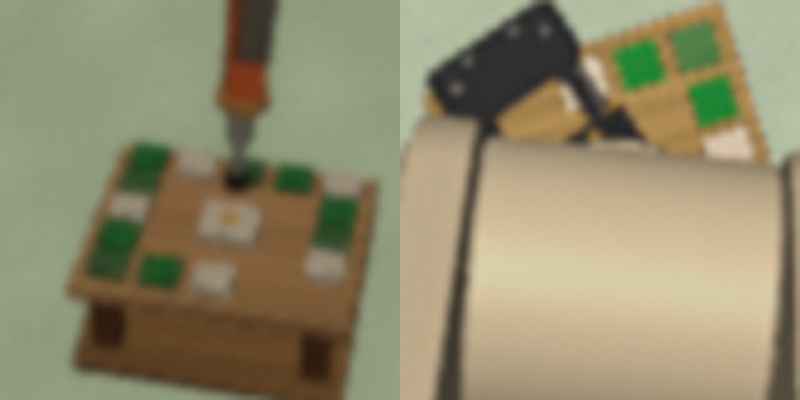

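The scene crop shows the foot at about (317,227) and the dot at (316,233), both within 1 px of prediction. Next I'll press slowly along the normal, with a 1 mm correction in y.

```bash
python3 -m pendant '[[0.9,[0.003,-0.0005,-0.0095],[0,0,0]],[0.9,[0.006,0.001,-0.018],[0,0,0]],[0.9,[0.0074,0.0015,-0.0215],[0,0,0]],[0.9,[0.0081,0.0018,-0.0235],[0,0,0]],[0.9,[0.0088,0.002,-0.0255],[0,0,0]],[0.9,[0.0094,0.0021,-0.0273],[0,0,0]],[0.9,[0.01,0.0023,-0.029],[0,0,0]],[0.9,[0.0106,0.0025,-0.0306],[0,0,0]]]'
python3 -m pendant '[[0.9,[0,0,0],[0,0,0]],[0.9,[0,0,0],[0,0,0]],[0.9,[0,0,0],[0,0,0]]]'
cat > c.py <<'E'
from h import *
from scipy.spatial.transform import Rotation as Ro
s=state();t=s['tcp_pos'];z=Ro.from_quat(s['ee_rot']).as_matrix()[:,2]
n=np.array([-.324,-.1085,.94]);foot=t+Ro.from_rotvec([.111,-.331,0]).apply([.7,-1,-290]);e=foot-[641.5,69.3,68.4]
print(t.round(1),z.round(3),'push',-e@n,'lat',(e-(e@n)*n).round(1),'force n',s['force']@n,s['force'].round(1),abs(s['dq']).max())
p,d,P=snap('scene');cv2.imwrite('pics/fin.png',cv2.resize(p[190:270,270:350],(560,560),interpolation=2)[:,:,::-1])
E
python3 c.py
```

```text
clock: 17.27
tcp_pos: [549.1, 38.8, 333.8]
ee_rot: [0.463, 0.869, 0.126, 0.119]
force: [-2.5, 0.6, 1.2]
opening: 23.7
gripper_force: 45.0
clock: 17.65
tcp_pos: [549.1, 38.8, 333.8]
ee_rot: [0.463, 0.869, 0.126, 0.119]
force: [-1.8, 0.9, 2.3]
opening: 23.9
gripper_force: 45.0
[549.1  38.8 333.8] [ 0.324  0.109 -0.94 ] push 7.3221685450489415 lat [-0.  -0.7 -0.1] force n 2.71449114030909 [-1.8  0.9  2.3] 0.0012095004390232584
```

View pics/fin.png

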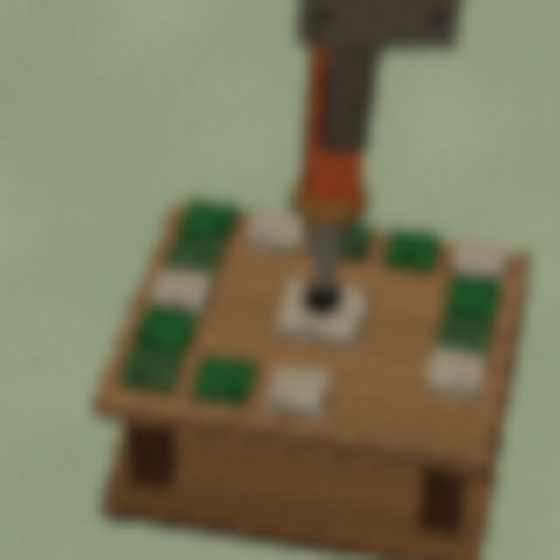

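The foot covers the dot at crop (321,303). The force along the normal rose by about 4.2 N, which is roughly 8 mm of plunger travel, and the arm is at rest. Handing in.

```bash
python3 -c "
from rig import order
print(order.hand_in())"
```

```text
the job is handed in; nothing more can be done
None
```

Handed in at about 18 s of the 67 s allowed: both tiles are in their own tubs, and the presser is held square on the yellow dot, pushed in about 8 mm (about 4 N); the hand-in gave no verdict.

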